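# Check a heat sink's length in the bench gauge

### The job

Take the bare aluminium heat sink out of its rack, where only its two ends can be gripped, and stand it down on the bench to change your grip to its long sides. Without dropping it (free fall over about 8 mm), set it fully down over the two brass pegs of the length gauge and let go, then slide the gauge's carriage (blue tab) until both jaws touch the heat sink and the spring anvil registers 3 to 8 N, yellow pointers in the green bands, and leave it so. Never squeeze it with over 20 N, and leave the other things alone.

Things in the scene. Friction and masses are not known exactly. Their poses are not given: they have to be found in the camera images.
- heat_sink: bare aluminium finned heat sink, 40 (x) by 66 (y, length, along the fins) by 36 mm high, 200 g; origin at the centre of its underside, z up; same after a half turn. Two blind slots in the underside at y = +17 and -17 mm, each 12 mm wide (x), 22 mm long (y), 10.5 mm deep. Starts in either pocket of the rack. Its fins may be gripped like a solid block
- black_sink: heat sink of the same shape and size in black, in the other pocket of the rack; to be left there. Origin at the centre of its underside
- rack: orange rack fixed to the bench, 60 (x) by 103 (y) by 44 mm high; origin at the centre of its underside. Floor 8 mm thick; pockets 44 mm wide at y = +24.5 and -24.5 mm between 5 mm walls as high as the heat sinks, whose long sides cannot be gripped there. Open at both x ends, where the heat sinks stick out 3 mm; a heat sink's y axis lies along the rack's x axis
- seat (a point): seat of the length gauge: point on top of its base plate, 16 mm above the bench, midway between two brass pegs at y = +17 and -17 mm (8 mm thick, 8 mm high, chamfered). y runs along the slide from the fixed jaw to the carriage, z up. A seated heat sink has its y axis along this one (either way round), lies on the plate and can slide 6 mm either way in y, 2 mm in x
- fixed_jaw: fixed steel jaw of the gauge, 34 mm wide (x), 14 mm thick, 30 mm high from the base plate; origin at the foot of its measuring face, at y = -37 mm in the seat's frame, looking along +y. With the heat sink centred on the pegs only 4 mm remain between them: fingers do not fit there
- anvil_face: moving steel jaw (spring anvil) on the carriage, 34 mm wide, 10 mm thick, 30 mm high from the base plate; origin at the foot of its measuring face, which looks at the fixed jaw (-y of the seat)
- tab (a point): centre of the top of the blue upright tab on the black carriage, by which it is slid: tab 12 mm thick along the slide (y), 26 mm wide (x), its top 85 mm above the bench, free for 50 mm down to the carriage. It stands 47 mm behind the anvil's measuring face (anvil not pressed). Same axes as the seat
- carriage (a joint): travel of the carriage towards the fixed jaw, m: 0 is wide open with 104 mm between the jaws, 0.060 the most; the opening between the jaws is 104 mm less this value, plus the anvil's value. It has about 10 N of friction and stays where it is left
- anvil (a joint): how far the spring anvil is pressed back into the carriage, m: 0 free, 0.014 the stop. Its force is 1.8 N + 600 N/m times this value: 3 N at 2 mm, 5.4 N at 6 mm, 8 N at 10.3 mm. Yellow pointers on top of the carriage show it; the green bands are 2 to 10 mm
- multimeter: yellow handheld multimeter, 90 by 180 by 40 mm, lying; a bystander
- circuit_board: green circuit board 100 by 140 mm, up to 28 mm high; a bystander
- bottle: white plastic bottle, 50 mm in diameter, 110 mm high, red cap; a bystander
- screwdriver: orange-handled screwdriver; a bystander
- brush: wooden-handled brush; a bystander
- gauge: the length gauge: grey base plate 70 mm (x) by 205 mm (y from -60 to +145 mm) by 16 mm, fixed to the bench; origin on the bench, 16 mm below the seat; same axes as the seat

How it is judged:
On the way, in this order (a step that is already met when the one before it is completed fails the run):
1. the heat sink has been taken out of the rack and stands upright on the bench itself, let go (height (world z) of heat_sink below 0.004 m and angle between heat_sink's own z axis and vertical below 0.1 rad and contact force between heat_sink and the arm below 0.1 N and contact force between heat_sink and the fingers below 0.1 N), for 0.2 s.
2. the heat sink is fully down over the pegs of the gauge (underside within 2.5 mm of the base plate) and let go, the anvil not yet touching it (z of heat_sink in the frame of seat between -0.0025 and 0.0025 m and horizontal distance between heat_sink and seat below 0.01 m and angle between the y axis of heat_sink and the y axis of seat, either way round below 0.08 rad and angle between heat_sink's own z axis and vertical below 0.06 rad and contact force between heat_sink and the fingers below 0.1 N and contact force between heat_sink and anvil_face below 0.2 N), for 0.2 s.
At the end, for the whole second after the job is handed in: Heat sink at rest fully down over both pegs (underside within 2.5 mm of the plate, within 10 mm of the seat's middle, along the slide within 0.08 rad, tilt under 0.06 rad), touched by both jaws, anvil pressing it with 3 to 8 N (pressed back 2 to 10 mm, pointers in the green bands) (z of heat_sink in the frame of seat between -0.0025 and 0.0025 m and horizontal distance between heat_sink and seat below 0.01 m and angle between the y axis of heat_sink and the y axis of seat, either way round below 0.08 rad and angle between heat_sink's own z axis and vertical below 0.06 rad and contact force between heat_sink and anvil_face between 3 and 8 N and contact force between heat_sink and fixed_jaw above 0.5 N and value of joint anvil between 0.0015 and 0.011 m and linear speed of heat_sink below 0.01 m/s).
It fails at once if the heat sink is squeezed by the anvil with over 20 N (contact force between heat_sink and anvil_face above 20 N).
It fails at once if the heat sink is dropped: it falls free by more than about 8 mm (faster than 0.4 m/s while the fingers do not hold it) (linear speed of heat_sink above 0.4 m/s and contact force between heat_sink and the fingers below 0.05 N).
It fails at once if the black heat sink or another bystander (multimeter, circuit board, bottle, screwdriver, brush) is moved by over 20 mm (distance of any of black_sink, multimeter, circuit_board, bottle, screwdriver, brush from where it was at the start of the episode above 0.02 m).
It also fails if it takes over 72 s, if anything falls off the work surface, if the arm or the gripper's body presses on something with over 40 N, if the wrist force passes 120 N, or if a joint passes its speed limit or range.

### The arm

A 6-joint arm with a two-finger parallel gripper is mounted at the origin on the work surface. World frame = base frame: x ahead of the robot, y to its left, z up, the work surface at z = 0. Lengths are in m, angles in rad, forces in N, time in s.
With the tool pointing down it reaches from about 0.15 to 0.775 m from the base axis. Payload 6.1 kg.
Tool frame: the origin (TCP) lies between the finger pads; the fingertips stand bot.tips_ahead ahead of it and the grasp point (between the pads) lies 2 mm behind it (bot.tips_ahead is the distance from the TCP to the fingertips, in m); z points along the fingers, y is the line along which they close (so a half turn about z gives the same grasp; the last joint's range is limited). The gripper opens to 85 mm and grips with 20 to 120 N. Pads are 22 mm wide; open, the fingers measure 114 mm over their backs; the gripper's body (76 mm by 85 mm) begins 54 mm behind the grasp point. The pads swing forward as they close: fully open they stand 13 mm farther back than shut.
Start: joints at [1.33, 0.126, -0.04, 1.405, 0, 1.571], TCP at [0.125, 0.51, 0.248] pointing down, gripper open.
Joint ranges: [-2.72, 2.72], [-0.95, 1.95], [-1.27, 1.35], [-1.78, 2.02], [-1.46, 1.47], [-3.14, 3.14]. Speed limits (rad/s): [2.39, 2.39, 3.01, 3.14, 3.14, 3.14].

### API

Orientations are given as [roll, pitch, yaw] about the fixed x, y, z axes, in that order (R = Rz(yaw) Ry(pitch) Rx(roll)).
In Python, from cell import bot gives the robot as it stands.
- The arm moves only by the tool step_arm, never from a script. Its argument "moves" is a list of rows, each a list of 5 numbers: the shift along the tool's x, y, z in cm, then the turn about the tool's z in rad, then the opening, from 0 (shut) to 1 (fully open). A call has 1 to 10 rows; each row shifts and turns the commanded pose from where the row before left it, along the tool's axes as they then stand; what a row does not reach is not made up. A row lasts 1/8 s, in which the tool goes at most 62.5 mm and 10.7 degrees, less where a joint would pass 70% of its speed; a pose out of reach is approached as far as the arm can. A call with a gripper value outside its range is refused whole. The fingers move at their own pace and stop on an object; "newtons" is the grip in N (left out, the last holds). Time passes only in rows, so rows that do not move let the fingers close. It gives the time, the measured TCP pose, the force, the opening and the grip force at its end, in the units of the state.
- bot.observe(): the state, without advancing time (a new reading comes with each control period).
- bot.grab_frame(name): name is "scene" or "top" or "wrist"; returns (picture, depth): 400x640x3 uint8, red, green, blue; 400x640 float32, m along the optical axis (not along the pixel's ray), 0 where there is no reading.
- bot.camera_model(name): a dict with "fx", "fy", "cx", "cy" (pixels), "R" (3x3) and "t" (3): a world point X has camera coordinates R X + t; the wrist camera has in their place "mount" (4x4, takes a point from camera to tool coordinates, whose origin is the TCP and whose axes are the flange's). Camera axes: x right, y down, z forward; pixel columns grow to the right and rows downward; lengths in m; the calibration is good to about 2 mm. A picture is of the moment at which its call begins: read the wrist's pose just before it. camera_model takes no time and is no camera call.
- bot.job_done(): hands the job in; it is judged then, once.
The state is a dict: "clock": time; "joint_positions": joint angles; "joint_vel": joint speeds; "joint_torque": joint torques, N m; "eef_pos": TCP position; "tool_rot": TCP orientation; "wrist_force": force on the tool from outside, world axes, zero at the start; "ft_torque": the same for the moment, N m; "finger_gap": finger opening in m; "finger_force": force on a finger pad.
Only numpy, scipy, OpenCV 4.12 (cv2) and the standard library are available. Lean on these libraries where they do the work, as an engineer would, in place of code of your own. Each camera call takes 0.05 s, during which the arm holds its last target. There are 200 camera calls.

## Working session

There is one attempt and no reset: what is moved stays moved. The work goes in short steps, Python scripts to look and compute and a tool call to move; the robot and the scene stay as the last step left them, time stands still between calls to the robot, and variables do not carry over. Pictures are saved under pics/ and viewed, at most 10 in all, crops included, and the job is handed in when it is done.

Besides the shell and the picture viewer there is one more tool, called after ">>>" as a command line: name --pt "numbers of a row" for each row, then --argument value for the rest. step_arm: Moves the arm, as the interface text tells. Its arguments: {"type":"object","properties":{"moves":{"type":"array","items":{"type":"array","items":{"type":"number"}}},"newtons":{"type":"number"}},"required":["moves"]}

```bash
ls; mkdir -p pics
python3 - <<'E'
from cell import bot
import cv2,numpy as np
s=bot.observe();print({k:np.round(v,3).tolist() for k,v in s.items()},bot.tips_ahead)
for n in("scene","top"):
    p,d=bot.grab_frame(n);cv2.imwrite(f"pics/{n}0.png",p[:,:,::-1]);np.savez(f"{n}0.npz",p=p,d=d)
    m=bot.camera_model(n);print(n,m)
print(bot.camera_model("wrist"))
E
```

```text
pics
{'clock': 0.0, 'joint_positions': [1.33, 0.126, -0.041, 1.405, 0.0, 1.571], 'joint_vel': [0.0, 0.001, -0.002, 0.0, -0.001, 0.0], 'joint_torque': [-0.001, -43.592, 35.292, 0.017, -0.0, -0.0], 'eef_pos': [0.125, 0.509, 0.248], 'tool_rot': [-3.14, -0.0, 2.901], 'wrist_force': [-0.248, 0.597, 0.045], 'ft_torque': [0.055, -0.085, 0.01], 'finger_force': 0.0, 'finger_gap': 0.085} 0.017
scene {'fx': 491.74130227120895, 'fy': 491.74130227120895, 'cx': 313.87293393979695, 'cy': 195.8108173790343, 'R': array([[-0.61724558,  0.78666022,  0.01317497],
       [ 0.45822666,  0.37305483, -0.80675797],
       [-0.63955939, -0.49193067, -0.59073513]]), 't': array([ 0.2998908 , -0.19977562,  1.64015912])}
top {'fx': 452.51684136899655, 'fy': 452.51684136899655, 'cx': 302.5711822194004, 'cy': 205.77916005940747, 'R': array([[ 0.05631773, -0.99840601,  0.00370885],
       [-0.97282288, -0.05570954, -0.22474897],
       [ 0.22459734,  0.0090493 , -0.97440964]]), 't': array([0.00308658, 0.56768861, 1.12316014])}
{'fx': 282.4337965879921, 'fy': 282.4337965879921, 'cx': 319.8633420499796, 'cy': 202.88624085078396, 'mount': array([[-8.68145984e-05, -9.46588852e-01, -3.22443078e-01,
         8.18436601e-02],
       [ 9.99999953e-01,  1.31376854e-05, -3.07808068e-04,
        -7.86060304e-05],
       [ 2.95603841e-04, -3.22443089e-01,  9.46588806e-01,
        -1.24306710e-01],
       [ 0.00000000e+00,  0.00000000e+00,  0.00000000e+00,
         1.00000000e+00]])}
```

View pics/scene0.png

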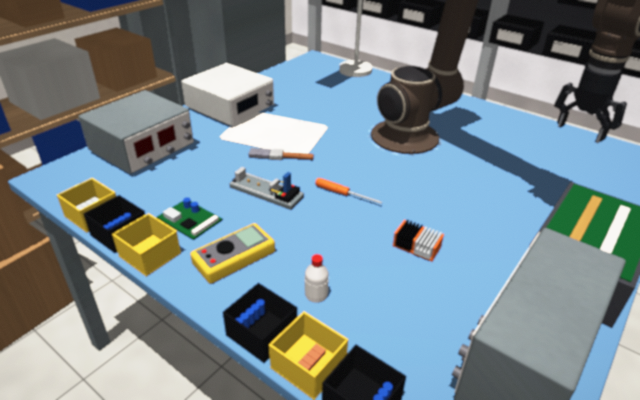

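View pics/top0.png

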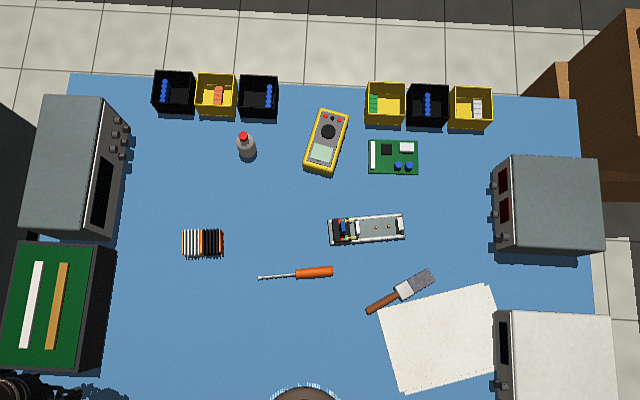

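The top view shows the rack at about (203,243), bare sink on its left (+y) and black on its right. The gauge is at (367,228), with the blue tab and carriage at its left (+y) end near (343,229) and the pegs near (375–390,226).

```bash
cat > h.py <<'E'
import numpy as np,cv2
from cell import bot
def cloud(n,d,win):
    m=bot.camera_model(n);u0,v0,u1,v1=win
    v,u=np.mgrid[v0:v1,u0:u1];z=d[v0:v1,u0:u1]
    c=np.stack([(u-m["cx"])/m["fx"]*z,(v-m["cy"])/m["fy"]*z,z],-1)
    return (c-m["t"])@m["R"]           # R^T(c-t)
def ray(n,uv,h):
    m=bot.camera_model(n);d=m["R"].T@np.array([(uv[0]-m["cx"])/m["fx"],(uv[1]-m["cy"])/m["fy"],1]);o=-m["R"].T@m["t"]
    return o+d*(h-o[2])/d[2]
def rect(xy):
    (c,s,a)=cv2.minAreaRect(xy.astype(np.float32));return np.round(c,4),np.round(s,4),round(a,2)
E
python3 - <<'E'
from h import *
f=np.load("top0.npz");p,d=f["p"],f["d"]
for nm,w in(("rack",(170,215,235,270)),("gauge",(315,200,415,255))):
    X=cloud("top",d,w);z=X[...,2]
    print(nm,"bench z",np.median(z[:5]))
    for lo,hi in((.012,.02),(.022,.055),(.038,.05),(.055,.1)):
        k=(z>lo)&(z<hi);
        if k.sum()>8: print(lo,hi,k.sum(),rect(X[k][:,:2]*1000),np.median(z[k]).round(4))
a=cv2.resize(p[215:270,170:235],None,fx=6,fy=6,interpolation=cv2.INTER_CUBIC)
b=cv2.resize(p[205:255,315:415],None,fx=6,fy=6,interpolation=cv2.INTER_CUBIC)
c=np.zeros((330+300,600,3),np.uint8)
c[:330,:390]=a;c[330:,:]=b
cv2.imwrite("pics/crop.png",cv2.resize(c,None,fx=.95,fy=.95)[:,:,::-1])
E
```

```text
rack bench z -0.0002577913979290341
0.012 0.02 36 (array([462.0428, 291.1305]), array([65.2004, 90.9091]), 5.38) 0.0149
0.022 0.055 1010 (array([462.0092, 297.9553]), array([ 67.7492, 104.4199]), 5.31) 0.0411
0.038 0.05 649 (array([461.9723, 297.9593]), array([ 66.7634, 104.4268]), 5.28) 0.0429
gauge bench z -0.00017435291410945546
0.012 0.02 1169 (array([ 526.0613, -139.2437]), array([ 70.0836, 205.6   ]), 8.5) 0.016
0.022 0.055 554 (array([ 522.5649, -142.6417]), array([ 65.1468, 191.4899]), 6.64) 0.0352
0.038 0.05 165 (array([ 521.4122, -141.0332]), array([ 53.9882, 185.0728]), 5.24) 0.0448
0.055 0.1 64 (array([515.583, -70.207]), array([25.4465, 11.7184]), 8.84) 0.0836
```

View pics/crop.png

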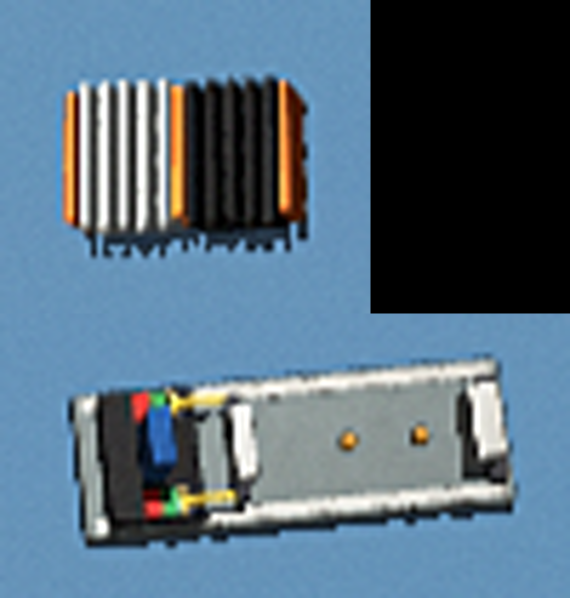

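The crop confirms it: bare sink in the +y pocket, two brass pegs, anvil open, and the clouds match the given sizes. I'll move above the rack.

>>> step_arm --pt "-4.6 -1.27 0 0 1" --pt "-4.6 -1.27 0 0 1" --pt "-4.6 -1.27 0 0 1" --pt "-4.6 -1.27 0 0 1" --pt "-4.6 -1.27 0 0 1" --pt "-4.6 -1.27 0 0 1" --pt "-4.6 -1.27 0 0 1" --pt "-4.8 -1.27 0 0 1"

```text
clock: 1.1
eef_pos: [0.4614, 0.3219, 0.2479]
tool_rot: [-3.141, -0.001, 2.901]
wrist_force: [0.8, 0.0, -0.6]
finger_gap: 0.0853
finger_force: 0.0
```

>>> step_arm --pt "0 0 0 0.177 1" --pt "0 0 0 0.177 1" --pt "0 0 0 0.177 1" --pt "0 0 0 0.177 1" --pt "0 0 0 0.177 1" --pt "0 0 0 0.177 1" --pt "0 0 0 0.175 1" --pt "0 0 0 0 1" --pt "0 0 0 0 1"

```text
clock: 2.22
eef_pos: [0.4602, 0.3229, 0.2481]
tool_rot: [-3.141, 0.0, 1.667]
wrist_force: [-0.4, -0.8, -0.2]
finger_gap: 0.0853
finger_force: 0.0
```

```bash
cat >> h.py <<'E'
from scipy.spatial.transform import Rotation as Ro
def wrist(tag):
    s=bot.observe();p,d=bot.grab_frame("wrist");m=bot.camera_model("wrist")
    T=np.eye(4);T[:3,:3]=Ro.from_euler("xyz",s["tool_rot"]).as_matrix();T[:3,3]=s["eef_pos"]
    cv2.imwrite(f"pics/{tag}.png",p[:,:,::-1]);np.savez(tag,p=p,d=d,T=T)
    v,u=np.mgrid[0:400,0:640]
    c=np.stack([(u-m["cx"])/m["fx"]*d,(v-m["cy"])/m["fy"]*d,d,np.ones_like(d)],-1)
    tool=c@m["mount"].T
    return s,p,d,(tool@T.T)[...,:3],tool[...,:3]
E
python3 - <<'E'
from h import *
s,p,d,X,t=wrist("w1");print(s["eef_pos"],s["tool_rot"])
z=X[...,2];print("bench",np.median(z[(z<.005)&(z>-.01)]))
near=(np.hypot(X[...,0]-.462,X[...,1]-.298)<.09)&(d>0)
k=near&(z>.038)&(z<.05);print("rack top",rect(X[k][:,:2]*1000),np.median(z[k]))
hsv=cv2.cvtColor(p,cv2.COLOR_RGB2HSV)
w=k&(hsv[...,1]<60)&(hsv[...,2]>120);print("sink",w.sum(),rect(X[w][:,:2]*1000),rect(t[w][:,:2]*1000))
o=k&(hsv[...,1]>150)&(hsv[...,0]<20);print("orange",rect(X[o][:,:2]*1000))
E
```

```text
[0.46022397 0.32289295 0.24805407] [-3.14117894e+00  2.29411563e-04  1.66665869e+00]
bench -0.001418220411790752
rack top (array([462.2924, 298.0231]), array([ 66.7022, 103.9039]), 4.94) 0.04235968499485218
sink 596 (array([462.7896, 299.2499]), array([ 65.9217, 100.7461]), 7.03) (array([-23.7334,   0.376 ]), array([ 65.923 , 100.7458]), 88.47)
orange (array([462.4107, 297.745 ]), array([ 59.6582, 103.2122]), 6.27)
```

View pics/w1.png

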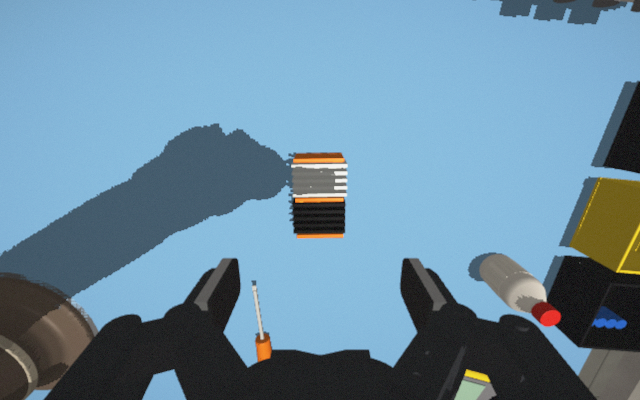

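Wrist and top views agree within 1 mm: rack at (462,298) mm, sink at (460,322), yaw about 5.2°. The wrist picture shows the bare sink at pixel (319,180), centred between the fingers. Descending to grip its ends.

>>> step_arm --pt "0 0 4 0 1" --pt "0 0 4 0 1" --pt "0 0 4 0 1" --pt "0 0 4 0 1" --pt "0 0 3 0 1" --pt "0 0 2 0 1" --pt "0 0 1 0 1" --pt "0 0 0 0 1" --pt "0 0 0 0 1"

```text
clock: 3.4
eef_pos: [0.4608, 0.3233, 0.0293]
tool_rot: [3.14, -0.001, 1.664]
wrist_force: [0.3, 0.5, 0.4]
finger_gap: 0.085
finger_force: 0.0
```

>>> step_arm --pt "0 0 0 0 0" --pt "0 0 0 0 0" --pt "0 0 0 0 0" --pt "0 0 0 0 0" --pt "0 0 0 0 0" --pt "0 0 0 0 0" --pt "0 0 0 0 0" --pt "0 0 0 0 0" --newtons 40

```text
clock: 4.4
eef_pos: [0.4608, 0.3234, 0.0295]
tool_rot: [3.14, -0.001, 1.664]
wrist_force: [-0.3, 0.2, 5.4]
finger_gap: 0.0655
finger_force: 45.7
```

>>> step_arm --pt "0 0 -0.5 0 0" --pt "0 0 -1 0 0" --pt "0 0 -2 0 0" --pt "0 0 -2.5 0 0" --pt "0 0 -2.5 0 0" --pt "0 0 -1.5 0 0" --pt "0 0 0 0 0" --pt "0 0 0 0 0"

```text
clock: 5.4
eef_pos: [0.4599, 0.3226, 0.1273]
tool_rot: [-3.14, 0.001, 1.664]
wrist_force: [-0.8, 0.5, -2.3]
finger_gap: 0.0651
finger_force: 45.0
```

>>> step_arm --pt "-1.3 0.1 0 0 0" --pt "-3 0.3 0 0 0" --pt "-4 0.4 0 0 0" --pt "-4 0.4 0 0 0" --pt "-4 0.4 0 0 0" --pt "-3 0.4 0 0 0" --pt "-1.3 0.1 0 0 0" --pt "0 0 0 0 0" --pt "0 0 0 0 0"

```text
clock: 6.52
eef_pos: [0.5001, 0.1203, 0.1281]
tool_rot: [-3.141, -0.0, 1.664]
wrist_force: [0.1, 0.7, -2.1]
finger_gap: 0.0655
finger_force: 45.0
```

Run:
```python
from h import *
s,p,d,X,t=wrist("w2");print(s["eef_pos"],s["tool_rot"],s["wrist_force"],s["finger_gap"],s["finger_force"])
p,d=bot.grab_frame("scene");m=bot.camera_model("scene")
q=m["R"]@s["eef_pos"]+m["t"];u,v=int(m["fx"]*q[0]/q[2]+m["cx"]),int(m["fy"]*q[1]/q[2]+m["cy"]);print(u,v)
cv2.imwrite("pics/s2.png",cv2.resize(p[v-70:v+70,u-90:u+90,::-1],None,fx=4,fy=4,interpolation=cv2.INTER_CUBIC))
```

```text
[0.50011326 0.12033012 0.12812115] [-3.14124707e+00 -3.48642289e-04  1.66440879e+00] [ 0.12507385  0.72749148 -2.07688426] 0.06549542233393346 44.96720675466349
350 183
```

View pics/s2.png

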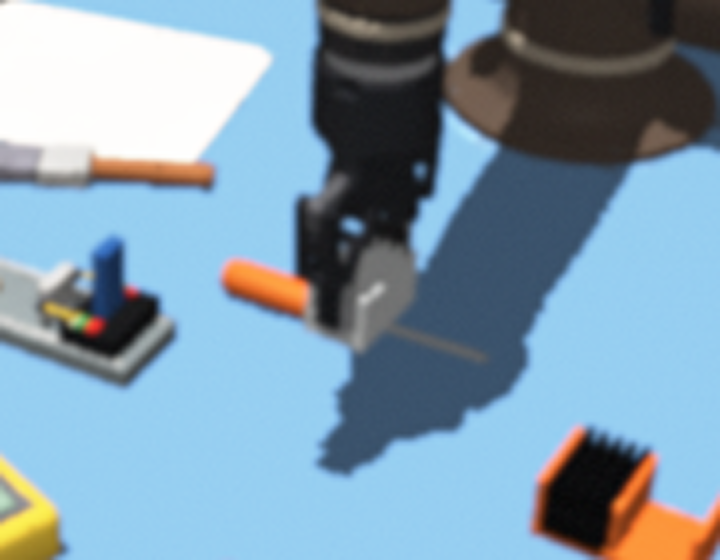

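The scene crop shows the sink (grey block at crop pixel (365,290)) held level between the fingers. The rack's +y pocket is empty, the black sink is in place, and the screwdriver is clear. Lowering.

>>> step_arm --pt "0 0 2 0 0" --pt "0 0 3 0 0" --pt "0 0 2.5 0 0" --pt "0 0 1.5 0 0" --pt "0 0 0.8 0 0" --pt "0 0 0.4 0 0" --pt "0 0 0.1 0 0" --pt "0 0 0.1 0 0" --pt "0 0 0 0 0"

```text
clock: 7.75
eef_pos: [0.5006, 0.1198, 0.0247]
tool_rot: [3.141, -0.0, 1.664]
wrist_force: [0.3, 0.2, -2.9]
finger_gap: 0.0656
finger_force: 44.9
```

>>> step_arm --pt "0 0 0.1 0 0" --pt "0 0 0 0 0" --pt "0 0 0 0 0"

```text
clock: 8.12
eef_pos: [0.5003, 0.1198, 0.0233]
tool_rot: [3.142, -0.0, 1.664]
wrist_force: [0.1, 0.3, -2.0]
finger_gap: 0.0651
finger_force: 44.9
```

>>> step_arm --pt "0 0 0.1 0 0" --pt "0 0 0 0 0" --pt "0 0 0 0 0"

```text
clock: 8.5
eef_pos: [0.5003, 0.1198, 0.0223]
tool_rot: [-3.142, -0.0, 1.664]
wrist_force: [0.7, -0.2, -1.0]
finger_gap: 0.0653
finger_force: 44.9
```

>>> step_arm --pt "0 0 0.1 0 0" --pt "0 0 0 0 0" --pt "0 0 0 0 0"

```text
clock: 8.88
eef_pos: [0.5004, 0.1198, 0.0215]
tool_rot: [3.141, -0.0, 1.664]
wrist_force: [-0.9, 0.5, 0.1]
finger_gap: 0.0654
finger_force: 45.1
```

>>> step_arm --pt "0 0 0.05 0 0" --pt "0 0 0 0 0.85" --pt "0 0 0 0 1" --pt "0 0 0 0 1" --pt "0 0 0 0 1" --pt "0 0 0 0 1" --pt "0 0 0 0 1" --pt "0 0 0 0 1"

```text
clock: 9.88
eef_pos: [0.5003, 0.1198, 0.0208]
tool_rot: [3.142, -0.0, 1.664]
wrist_force: [0.5, -0.1, -0.4]
finger_gap: 0.0853
finger_force: 0.0
```

>>> step_arm --pt "0 0 -2 0 1" --pt "0 0 -4 0 1" --pt "0 0 -4 0 1" --pt "0 0 -4 0 1" --pt "0 0 -2 0 1" --pt "0 0 0 0 1" --pt "0 0 0 0 1" --pt "0 0 0 0 1"

```text
clock: 10.88
eef_pos: [0.4996, 0.1196, 0.1793]
tool_rot: [-3.139, 0.0, 1.664]
wrist_force: [0.1, 1.2, 0.1]
finger_gap: 0.0852
finger_force: 0.0
```

Run:
```python
from h import *
s,p,d,X,t=wrist("w3");print(s["eef_pos"],s["tool_rot"])
z=X[...,2]
k=(np.hypot(X[...,0]-.5,X[...,1]-.12)<.07)&(d>0)&(z>.029)&(z<.045);print(k.sum(),rect(X[k][:,:2]*1000),rect(t[k][:,:2]*1000),np.median(z[k]))
p,d=bot.grab_frame("top");g=np.load("top0.npz")
X=cloud("top",d,(315,200,415,255));q=p[200:255,315:415]
hsv=cv2.cvtColor(q,cv2.COLOR_RGB2HSV)
m=((hsv[...,1]>110)&(hsv[...,0]<25)&(hsv[...,0]>8)&(X[...,2]<.03)).astype(np.uint8)
n,l,st,ce=cv2.connectedComponentsWithStats(m)
for i in range(1,n): print(st[i,4],ce[i]+[315,200],ray("top",ce[i]+[315,200],.022).round(4))
```

```text
[0.49964438 0.11958308 0.17934719] [-3.13924172e+00  3.91860177e-04  1.66378058e+00]
1743 (array([501.3915, 118.2871]), array([66.124 , 40.5254]), 5.29) (array([-1.395 ,  1.9623]), array([40.526 , 66.1239]), 0.04) 0.03427887148470696
8 [388.125 226.125] [ 0.5334 -0.1977  0.022 ]
7 [375.71428571 227.        ] [ 0.5291 -0.1643  0.022 ]
```

Sink stands upright on the bench at (501,118), 66×40 mm, yaw 5.3°. Pegs midpoint is (531,-181). Turning 90° and checking the gauge's side rails for finger room.

>>> step_arm --pt "-0.1 0.15 0 -0.175 1" --pt "0 0 0 -0.175 1" --pt "0 0 0 -0.175 1" --pt "0 0 0 -0.175 1" --pt "0 0 0 -0.175 1" --pt "0 0 0 -0.175 1" --pt "0 0 0 -0.175 1" --pt "0 0 0 -0.175 1" --pt "0 0 0 -0.171 1" --pt "0 0 0 0 1"

```text
clock: 12.22
eef_pos: [0.5017, 0.1189, 0.1803]
tool_rot: [-3.141, -0.001, -3.05]
wrist_force: [-0.5, -0.0, 0.4]
finger_gap: 0.0857
finger_force: 0.0
```

Run:
```python
from h import *
s,p,d,X,t=wrist("w4");print(s["eef_pos"],s["tool_rot"],s["joint_positions"])
z=X[...,2]
k=(np.hypot(X[...,0]-.5,X[...,1]-.12)<.07)&(d>0)&(z>.029)&(z<.045);print(k.sum(),rect(X[k][:,:2]*1000),rect(t[k][:,:2]*1000),np.median(z[k]))
f=np.load("top0.npz");X=cloud("top",f["d"],(310,190,420,265)).reshape(-1,3)
a=np.radians(8.5);q=X[:,:2]-[.5322,-.1813];x=q@[np.cos(a),np.sin(a)];y=q@[-np.sin(a),np.cos(a)]
for lo in range(-42,42,4):
    r=[]
    for ya,yb in((-60,-37),(-30,30),(30,60)):
        k=(x*1000>=lo)&(x*1000<lo+4)&(y*1000>ya)&(y*1000<yb); r.append(np.percentile(X[k,2]*1000,[10,50,95]).round() if k.any() else 0)
    print(lo,r)
```

```text
[0.50172695 0.11885292 0.18027346] [-3.14146188e+00 -8.57697016e-04 -3.05024417e+00] [ 2.32604782e-01  1.17273204e-01 -1.98182379e-01  1.25620831e+00
 -8.72065687e-06  1.41256251e-01]
1345 (array([501.1964, 117.5308]), array([66.1321, 39.9865]), 5.43) (array([ 0.5239, -1.2491]), array([39.9865, 66.1338]), 89.8) 0.0345772442795354
-42 [array([-2., -1.,  2.]), array([-3.,  0.,  4.]), array([-2., -0.,  2.])]
-38 [array([-2.,  1., 10.]), array([-2.,  1., 14.]), array([-1.,  2., 12.])]
-34 [array([11., 16., 20.]), array([11., 16., 20.]), array([13., 16., 20.])]
-30 [array([14., 16., 19.]), array([13., 16., 20.]), array([15., 17., 20.])]
-26 [array([13., 17., 28.]), array([14., 17., 20.]), array([13., 16., 18.])]
-22 [array([15., 19., 25.]), array([13., 16., 20.]), array([14., 16., 20.])]
-18 [array([17., 29., 47.]), array([13., 16., 20.]), array([13., 16., 20.])]
-14 [array([29., 44., 49.]), array([12., 16., 20.]), array([13., 15., 18.])]
-10 [array([43., 44., 47.]), array([14., 16., 20.]), array([12., 15., 21.])]
-6 [array([23., 44., 48.]), array([13., 16., 20.]), array([15., 16., 19.])]
-2 [array([17., 44., 48.]), array([14., 18., 24.]), array([13., 15., 20.])]
2 [array([21., 44., 48.]), array([13., 15., 20.]), array([14., 16., 20.])]
6 [array([39., 45., 48.]), array([13., 16., 19.]), array([12., 16., 19.])]
10 [array([35., 45., 48.]), array([14., 17., 18.]), array([12., 16., 17.])]
14 [array([35., 46., 49.]), array([13., 15., 19.]), array([13., 17., 20.])]
18 [array([14., 15., 18.]), array([13., 16., 20.]), array([14., 15., 19.])]
22 [array([14., 19., 26.]), array([14., 16., 21.]), array([13., 16., 20.])]
26 [array([15., 18., 21.]), array([14., 17., 20.]), array([12., 16., 19.])]
30 [array([14., 16., 19.]), array([14., 17., 20.]), array([10., 15., 18.])]
34 [array([14., 14., 15.]), array([13., 15., 18.]), array([12., 14., 16.])]
38 [array([-3.,  1.,  4.]), array([-3., -1.,  2.]), array([-1.,  1.,  2.])]
```

>>> step_arm --pt "0.05 -0.1 3 0 1" --pt "0 0 4 0 1" --pt "0 0 4 0 1" --pt "0 0 3 0 1" --pt "0 0 1.5 0 1" --pt "0 0 0 0 1" --pt "0 0 0 0 1"

```text
clock: 13.15
eef_pos: [0.5024, 0.1181, 0.027]
tool_rot: [3.141, 0.002, -3.049]
wrist_force: [-0.0, 0.8, -0.8]
finger_gap: 0.0854
finger_force: 0.0
```

>>> step_arm --pt "0 0 0 0 0.3" --pt "0 0 0 0 0.3" --pt "0 0 0 0 0" --pt "0 0 0 0 0" --pt "0 0 0 0 0" --pt "0 0 0 0 0" --pt "0 0 0 0 0" --pt "0 0 0 0 0" --pt "0 0 0 0 0" --pt "0 0 0 0 0" --newtons 40

```text
clock: 14.4
eef_pos: [0.502, 0.1181, 0.0265]
tool_rot: [3.141, 0.001, -3.048]
wrist_force: [-1.1, 0.6, 5.5]
finger_gap: 0.0392
finger_force: 41.7
```

>>> step_arm --pt "0 0 -0.5 0 0" --pt "0 0 -2 0 0" --pt "0 0 -3 0 0" --pt "0 0 -3 0 0" --pt "0 0 -3 0 0" --pt "0 0 -3 0 0" --pt "0 0 -2 0 0" --pt "0 0 -1 0 0"

```text
clock: 15.4
eef_pos: [0.5016, 0.1179, 0.2017]
tool_rot: [3.142, 0.001, -3.048]
wrist_force: [0.3, 1.2, -1.1]
finger_gap: 0.0393
finger_force: 40.9
```

>>> step_arm --pt "0 -2 0 0 0" --pt "-0.1 -4 0 0 0" --pt "-0.1 -5 0 0 0" --pt "-0.1 -5 0 0 0" --pt "-0.1 -5 0 0 0" --pt "-0.1 -5 0 0 0" --pt "-0.1 -5 0 0 0" --pt "-0.1 -5 0 0 0" --pt "-0.1 -3 0 0 0" --pt "0 -1 0 0 0"

```text
clock: 16.65
eef_pos: [0.5462, -0.2812, 0.1993]
tool_rot: [3.14, -0.002, -3.051]
wrist_force: [0.2, 0.4, -2.0]
finger_gap: 0.0393
finger_force: 41.0
```

>>> step_arm --pt "0 0 0 0.15 0" --pt "0 0 0 0.17 0" --pt "0 0 0 0.17 0" --pt "0 0 0 0.17 0" --pt "0 0 0 0.17 0" --pt "0 0 0 0.17 0" --pt "0 0 0 0.17 0" --pt "0 0 0 0.17 0" --pt "0 0 0 0.176 0" --pt "0 0 0 0 0"

```text
clock: 17.9
eef_pos: [0.5465, -0.2786, 0.2004]
tool_rot: [-3.141, -0.001, 1.722]
wrist_force: [0.3, -0.2, -3.1]
finger_gap: 0.0393
finger_force: 41.0
```

>>> step_arm --pt "0 0 0 0 0" --pt "0 0 0 0 0"

```text
clock: 18.15
eef_pos: [0.5467, -0.2794, 0.2007]
tool_rot: [-3.141, -0.0, 1.721]
wrist_force: [-0.1, 0.1, -1.4]
finger_gap: 0.0394
finger_force: 41.0
```

Run:
```python
from h import *
s,p,d,X,t=wrist("w5");print(s["eef_pos"],s["tool_rot"],s["finger_gap"],s["finger_force"])
```

```text
[ 0.54668114 -0.2793895   0.20069766] [-3.14140452e+00 -1.58184136e-04  1.72063876e+00] 0.03943485699668541 40.968584418296814
```

View pics/w5.png

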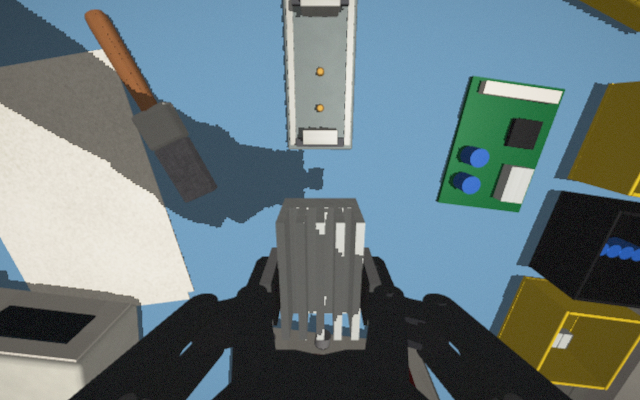

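The wrist view shows the pegs at (320,72) and (320,107), directly in line with the held sink (columns 277–365). Measuring the exact offset.

Run:
```python
from h import *
f=np.load("w5.npz");p,d,T=f["p"],f["d"],f["T"];m=bot.camera_model("wrist")
hsv=cv2.cvtColor(p,cv2.COLOR_RGB2HSV)
k=((hsv[...,1]>130)&(hsv[...,0]<25)&(hsv[...,0]>8)).astype(np.uint8);k[:, :300]=0;k[:,340:]=0;k[130:]=0
n,l,st,ce=cv2.connectedComponentsWithStats(k)
C=T@m["mount"];P=[]
for i in range(1,n):
    if st[i,4]<8: continue
    r=C[:3,:3]@np.array([(ce[i][0]-m["cx"])/m["fx"],(ce[i][1]-m["cy"])/m["fy"],1]);o=C[:3,3]
    w=o+r*(.022-o[2])/r[2];P.append(w);print(st[i,4],ce[i],w.round(4),(np.linalg.inv(T)@[*w,1]).round(4))
v,u=np.mgrid[0:400,0:640]
c=np.stack([(u-m["cx"])/m["fx"]*d,(v-m["cy"])/m["fy"]*d,d,np.ones_like(d)],-1);t=(c@m["mount"].T)[...,:3]
X=(np.concatenate([t,np.ones_like(d)[...,None]],-1)@T.T)[...,:3]
z=X[...,2]
g=(z>.012)&(z<.02)&(abs(t[...,1])<.06)&(t[...,0]>.03)&(v<150);print("plate in tool",rect(t[g][:,:2]*1000))
b=(t[...,2]>-.014)&(t[...,2]<.03)&(abs(t[...,1])<.0215)&(abs(t[...,0])<.06)&(d>0)
print("sink",b.sum(),rect(t[b][:,:2]*1000))
tt=(abs(t[...,2]+.0095)<.003)&b;print("top",tt.sum(),rect(t[tt][:,:2]*1000), np.percentile(t[tt][:,0]*1000,[1,99]),np.median(t[tt][:,2]))
e=b&(t[...,2]>-.005);print("front face x",np.percentile(t[e][:,0]*1000,[50,90]),"y",np.percentile(t[e][:,1]*1000,[1,99]),"zmax",np.percentile(t[e][:,2]*1000,99))
for zl in(-3,3,9,15,21):
    q=e&(abs(t[...,2]*1000-zl)<3); print(zl,np.median(t[q][:,0]*1000) if q.any() else None)
```

```text
44 [319.75        71.36363636] [ 0.5304 -0.1653  0.022 ] [0.1152 0.001  0.1787 1.    ]
34 [319.58823529 107.61764706] [ 0.5353 -0.1986  0.022 ] [8.160e-02 8.000e-04 1.787e-01 1.000e+00]
plate in tool (array([108.3562,   0.6399]), array([137.6178,  69.9671]), 0.07)
sink 11066 (array([0.742 , 0.1001]), array([42.8792, 67.7502]), 89.5)
top 5191 (array([1.0186, 0.1341]), array([42.779 , 67.1747]), 89.58) [-31.24169042  33.87535181] -0.008112789814017349
front face x [13.76838857 33.92468746] y [-18.1781892   19.46049392] zmax 26.188928687987843
-3 15.226689331643422
3 17.44457762167122
9 8.57664376238891
15 11.314954622692635
21 33.87450831109679
```

>>> step_arm --pt "1 0.07 0 0 0" --pt "2 0 0 0 0" --pt "3 0 0 0 0" --pt "2.2 0 0 0 0" --pt "1 0 0 0 0" --pt "0.5 0 0 0 0" --pt "0 0 0 0 0" --pt "0 0 0 0 0"

```text
clock: 19.2
eef_pos: [0.5332, -0.1841, 0.2007]
tool_rot: [-3.142, 0.0, 1.718]
wrist_force: [-0.2, 0.1, -1.7]
finger_gap: 0.0393
finger_force: 41.0
```

>>> step_arm --pt "0 0 2 0 0" --pt "0 0 3 0 0" --pt "0 0 3 0 0" --pt "0 0 3 0 0" --pt "0 0 2 0 0" --pt "0 0 1 0 0" --pt "0 0 0.4 0 0" --pt "0 0 0 0 0" --pt "0 0 0 0 0" --pt "0 0 0 0 0"

```text
clock: 20.45
eef_pos: [0.5335, -0.1837, 0.0575]
tool_rot: [3.141, 0.001, 1.719]
wrist_force: [0.9, -0.1, -1.3]
finger_gap: 0.0394
finger_force: 41.0
```

Run:
```python
from h import *
s=bot.observe();T=np.load("w5.npz")["T"]
g=T@[.0984,.0008,0,1]
R=Ro.from_euler("xyz",s["tool_rot"]).as_matrix()
print("seat in tool now mm",(R.T@(g[:3]-s["eef_pos"])*1000).round(2),s["eef_pos"],s["tool_rot"],s["wrist_force"])
```

```text
seat in tool now mm [   1.74   -0.32 -143.24] [ 0.53351341 -0.18370736  0.05746972] [3.14056528e+00 5.59089854e-04 1.71887653e+00] [ 0.91825082 -0.06648423 -1.28221537]
```

>>> step_arm --pt "0 0 0.2 0 0" --pt "0 0 0.2 0 0" --pt "0 0 0.2 0 0" --pt "0 0 0.2 0 0" --pt "0 0 0.2 0 0" --pt "0 0 0 0 0" --pt "0 0 0 0 0"

```text
clock: 21.32
eef_pos: [0.5331, -0.1836, 0.0468]
tool_rot: [3.142, 0.0, 1.719]
wrist_force: [0.6, -0.7, -2.3]
finger_gap: 0.0393
finger_force: 41.0
```

Now 3.7 mm past the peg tops with no contact force, so the pegs are in the slots.

>>> step_arm --pt "0 0 0.1 0 0" --pt "0 0 0.1 0 0" --pt "0 0 0.1 0 0" --pt "0 0 0 0 0" --pt "0 0 0 0 0"

```text
clock: 21.95
eef_pos: [0.5331, -0.1836, 0.0438]
tool_rot: [-3.142, 0.0, 1.719]
wrist_force: [-0.0, 0.4, -1.2]
finger_gap: 0.0394
finger_force: 41.0
```

>>> step_arm --pt "0 0 0.1 0 0" --pt "0 0 0 0 0" --pt "0 0 0 0 0"

```text
clock: 22.32
eef_pos: [0.5331, -0.1836, 0.0428]
tool_rot: [-3.142, -0.0, 1.719]
wrist_force: [-0.7, -0.1, -2.4]
finger_gap: 0.0395
finger_force: 41.0
```

>>> step_arm --pt "0 0 0.05 0 0" --pt "0 0 0 0 0" --pt "0 0 0 0 0"

```text
clock: 22.7
eef_pos: [0.5332, -0.1836, 0.0426]
tool_rot: [3.141, 0.0, 1.719]
wrist_force: [-1.5, 0.5, 1.9]
finger_gap: 0.0392
finger_force: 41.3
```

>>> step_arm --pt "0 0 0.05 0 0" --pt "0 0 0 0 0" --pt "0 0 0 0 0"

```text
clock: 23.08
eef_pos: [0.5332, -0.1836, 0.0425]
tool_rot: [3.141, 0.0, 1.719]
wrist_force: [-3.7, 0.6, 5.3]
finger_gap: 0.0394
finger_force: 41.9
```

Contact at the expected height, so it's seated. Releasing.

>>> step_arm --pt "0 0 -0.05 0 0.55" --pt "0 0 0 0 0.65" --pt "0 0 0 0 0.8" --pt "0 0 0 0 0.8" --pt "0 0 0 0 0.8" --pt "0 0 0 0 0.8"

```text
clock: 23.82
eef_pos: [0.5331, -0.1836, 0.0423]
tool_rot: [-3.142, -0.0, 1.719]
wrist_force: [0.4, 1.1, 0.2]
finger_gap: 0.0685
finger_force: 0.0
```

>>> step_arm --pt "0 0 -1 0 0.8" --pt "0 0 -3 0 0.8" --pt "0 0 -4 0 0.8" --pt "0 0 -4 0 0.8" --pt "0 0 -3 0 0.8" --pt "0 0 -1 0 0.8" --pt "0 0 0 0 0.8" --pt "0 0 0 0 0.8"

```text
clock: 24.82
eef_pos: [0.5325, -0.1834, 0.2008]
tool_rot: [-3.14, -0.001, 1.719]
wrist_force: [-0.7, -0.1, -0.4]
finger_gap: 0.0687
finger_force: 0.0
```

Run:
```python
from h import *
s,p,d,X,t=wrist("w6");print(s["eef_pos"],s["tool_rot"])
a=np.radians(8.5);R=np.array([[np.cos(a),np.sin(a)],[-np.sin(a),np.cos(a)]])
q=(X[...,:2]-[.5325,-.1816])@R.T*1000;z=X[...,2]
k=(abs(q[...,1])<36)&(abs(q[...,0])<30)&(z>.044)&(z<.06)&(d>0);print("sink in seat",rect(q[k]),np.percentile(z[k],[5,50,95]))
k=(q[...,1]>80)&(q[...,1]<135)&(abs(q[...,0])<30)&(z>.07)&(z<.095)&(d>0)
if k.any(): print("tab in seat",rect(q[k]),"world",rect(X[k][:,:2]*1000),"tool",rect(t[k][:,:2]*1000),np.percentile(z[k],90))
```

```text
[ 0.53248117 -0.18337217  0.20080204] [-3.13954326e+00 -1.09342400e-03  1.71879376e+00]
sink in seat (array([ 1.0553, -1.0029]), array([66.4069, 39.9451]), 89.87) [0.04890441 0.0505669  0.05173908]
tab in seat (array([ -0.147 , 111.5325]), array([25.0826, 11.5063]), 0.33) world (array([515.8691, -71.3144]), array([25.0826, 11.5063]), 8.83) tool (array([113.1536,   0.3384]), array([25.0796, 11.5133]), 89.67) 0.08449066724159579
```

View pics/w6.png

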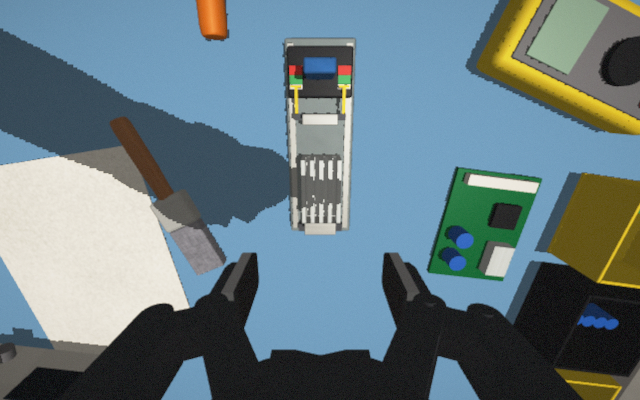

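Sink is seated and free: top at 51 mm, about 1 mm off the seat's middle. The blue tab is at pixel (320,67), 113 mm ahead along tool x. Moving over it.

>>> step_arm --pt "2 0.03 0 0 0.5" --pt "4 0 0 0 0.5" --pt "3.3 0 0 0 0.5" --pt "2 0 0 0 0.5" --pt "0 0 0 -0.175 0.5" --pt "0 0 0 -0.175 0.5" --pt "0 0 0 -0.175 0.5" --pt "0 0 0 -0.175 0.5" --pt "0 0 0 -0.175 0.5"

```text
clock: 26.0
eef_pos: [0.5165, -0.0714, 0.202]
tool_rot: [-3.141, -0.0, 2.6]
wrist_force: [-0.3, 0.3, 0.4]
finger_gap: 0.0428
finger_force: 0.0
```

>>> step_arm --pt "0 0 0 -0.175 0.5" --pt "0 0 0 -0.175 0.5" --pt "0 0 0 -0.175 0.5" --pt "0 0 0 -0.171 0.5" --pt "0 0 0 0 0.5" --pt "0 0 0 0 0.5" --pt "0 0 0 0 0.5"

```text
clock: 26.88
eef_pos: [0.5167, -0.0717, 0.2022]
tool_rot: [-3.142, -0.0, -2.995]
wrist_force: [-0.3, 0.2, -0.1]
finger_gap: 0.0423
finger_force: 0.0
```

Run:
```python
from h import *
s,p,d,X,t=wrist("w7");print(s["eef_pos"],s["tool_rot"],s["finger_gap"])
R=Ro.from_euler("xyz",s["tool_rot"]).as_matrix()
print("tab in tool by old",(R.T@(np.array([.5158,-.0713,.085])-s["eef_pos"])*1000).round(1))
z=X[...,2];hsv=cv2.cvtColor(p,cv2.COLOR_RGB2HSV)
k=(np.hypot(t[...,0],t[...,1])<.03)&(z>.075)&(z<.095)&(d>0)
if k.any():print(rect(t[k][:,:2]*1000),k.sum())
```

```text
[ 0.51671836 -0.07172807  0.20224046] [-3.14154992e+00 -6.61339711e-05 -2.99489662e+00] 0.04226464050571595
tab in tool by old [  0.8   0.6 117.2]
(array([0.7962, 0.4158]), array([11.0705, 25.9049]), 89.93) 371
```

>>> step_arm --pt "0.05 0.05 3 0 0.5" --pt "0 0 4 0 0.5" --pt "0 0 3 0 0.5" --pt "0 0 2 0 0.5" --pt "0 0 1 0 0.5" --pt "0 0 0 0 0.5" --pt "0 0 0 0 0.5"

```text
clock: 27.8
eef_pos: [0.5168, -0.0715, 0.0733]
tool_rot: [-3.141, 0.001, -2.994]
wrist_force: [-0.6, 0.1, -0.0]
finger_gap: 0.0426
finger_force: 0.0
```

>>> step_arm --pt "0 0 0 0 0" --pt "0 0 0 0 0" --pt "0 0 0 0 0" --pt "0 0 0 0 0" --pt "0 0 0 0 0" --pt "0 0 0 0 0" --pt "0 0 0 0 0" --newtons 40

```text
clock: 28.68
eef_pos: [0.5166, -0.0711, 0.0731]
tool_rot: [3.141, 0.001, -2.993]
wrist_force: [-0.6, 1.4, 6.1]
finger_gap: 0.0115
finger_force: 41.2
```

>>> step_arm --pt "0 -0.2 0 0 0" --pt "0 -0.4 0 0 0" --pt "0 -0.4 0 0 0" --pt "0 -0.4 0 0 0" --pt "0 -0.4 0 0 0" --pt "0 -0.4 0 0 0" --pt "0 -0.4 0 0 0" --pt "0 -0.2 0 0 0" --pt "0 0 0 0 0"

```text
clock: 29.8
eef_pos: [0.5205, -0.0974, 0.0731]
tool_rot: [3.138, 0.002, -2.992]
wrist_force: [-1.9, 7.6, 6.7]
finger_gap: 0.0115
finger_force: 41.4
```

>>> step_arm --pt "0 -0.1 0 0 0" --pt "0 -0.1 0 0 0" --pt "0 -0.1 0 0 0" --pt "0 -0.1 0 0 0" --pt "0 -0.1 0 0 0" --pt "0 -0.1 0 0 0" --pt "0 -0.1 0 0 0" --pt "0 -0.1 0 0 0" --pt "0 0 0 0 0" --pt "0 0 0 0 0"

```text
clock: 31.05
eef_pos: [0.5216, -0.1048, 0.0731]
tool_rot: [3.137, 0.002, -2.992]
wrist_force: [-1.5, 10.9, 7.7]
finger_gap: 0.0113
finger_force: 41.5
```

Run:
```python
from h import *
s=bot.observe();a=np.radians(8.5)
print(s["eef_pos"],s["wrist_force"],"seat y",(s["eef_pos"][:2]-[.5325,-.1816])@[-np.sin(a),np.cos(a)])
p,d=bot.grab_frame("top");np.savez("top8",p=p,d=d)
q,_=bot.grab_frame("scene")
A=cv2.resize(p[200:255,320:410],None,fx=7,fy=7,interpolation=cv2.INTER_CUBIC)
cv2.imwrite("pics/t8.png",A[:,:,::-1])
```

```text
[ 0.52162737 -0.10481706  0.07313903] [-1.45272793 10.88495947  7.69451747] seat y 0.07754662293055099
```

>>> step_arm --pt "0 -0.1 0 0 0" --pt "0 -0.1 0 0 0" --pt "0 -0.1 0 0 0" --pt "0 -0.1 0 0 0" --pt "0 0 0 0 0" --pt "0 0 0 0 0"

```text
clock: 31.9
eef_pos: [0.5221, -0.1083, 0.0731]
tool_rot: [3.136, 0.002, -2.992]
wrist_force: [-2.5, 12.4, 7.6]
finger_gap: 0.0113
finger_force: 41.5
```

>>> step_arm --pt "0 -0.1 0 0 0" --pt "0 -0.1 0 0 0" --pt "0 -0.1 0 0 0" --pt "0 0 0 0 0" --pt "0 0 0 0 0"

```text
clock: 32.52
eef_pos: [0.5226, -0.111, 0.0732]
tool_rot: [3.136, 0.002, -2.991]
wrist_force: [-1.8, 13.4, 7.6]
finger_gap: 0.0116
finger_force: 41.6
```

Run:
```python
from h import *
s=bot.observe();a=np.radians(8.5)
print(s["eef_pos"],s["wrist_force"],"seat y",(s["eef_pos"][:2]-[.5325,-.1816])@[-np.sin(a),np.cos(a)])
```

```text
[ 0.52255752 -0.11095058  0.07316352] [-1.77270047 13.36031718  7.56007042] seat y 0.07134299362686948
```

>>> step_arm --pt "0 -0.1 0 0 0" --pt "0 0 0 0 0" --pt "0 0.1 0 0 0" --pt "0 0 0 0 0.35" --pt "0 0 0 0 0.4" --pt "0 0 0 0 0.4" --pt "0 0 0 0 0.4" --pt "0 0 0 0 0.4"

```text
clock: 33.52
eef_pos: [0.5225, -0.114, 0.0722]
tool_rot: [-3.142, -0.0, -2.994]
wrist_force: [-0.3, 0.2, -0.7]
finger_gap: 0.0339
finger_force: 0.0
```

>>> step_arm --pt "0 0 -2 0 0.4" --pt "0 0 -4 0 0.4" --pt "0 0 -4 0 0.4" --pt "6 0 0 0 0.4" --pt "0 0 0 0 0.4" --pt "0 0 0 0 0.4"

```text
clock: 34.28
eef_pos: [0.4634, -0.1229, 0.1725]
tool_rot: [-3.141, 0.001, -2.994]
wrist_force: [0.3, 0.2, 0.2]
finger_gap: 0.0341
finger_force: 0.0
```

Run:
```python
from h import *
s,p,d,X,t=wrist("w9");print(s["eef_pos"])
a=np.radians(8.5);R=np.array([[np.cos(a),np.sin(a)],[-np.sin(a),np.cos(a)]])
q=(X[...,:2]-[.5325,-.1816])@R.T*1000;z=X[...,2]
k=(abs(q[...,1])<130)&(abs(q[...,0])<30)&(z>.078)&(z<.095)&(d>0);print("tab",k.sum(),rect(q[k]) if k.any() else 0)
m=(abs(q[...,0])<34)&(q[...,1]>-70)&(q[...,1]<140)&(d>0)
v,u=np.nonzero(m);print(u.min(),u.max(),v.min(),v.max())
c=p[v.min():v.max(),u.min():u.max()];f=min(700/c.shape[1],580/c.shape[0])
cv2.imwrite("pics/c9.png",cv2.resize(c,None,fx=f,fy=f,interpolation=cv2.INTER_CUBIC)[:,:,::-1])
```

```text
[ 0.46340193 -0.12289283  0.17249852]
tab 375 (array([-0.6998, 69.9316]), array([25.6793, 11.6028]), 0.16)
198 387 208 288
```

View pics/c9.png

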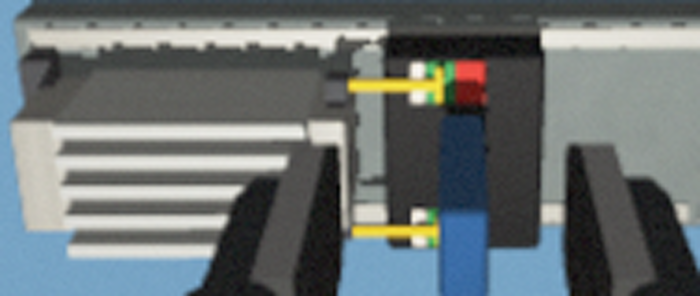

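The picture shows the sink between both jaws and the upper yellow pointer at (438,85), in the middle of its green band (425–455). The tab at 69.9 mm means the anvil is pressed about 6 mm. Handing in.

```bash
python3 -c "
from cell import bot
print(bot.job_done())"
```

```text
the job is handed in; nothing more can be done
None
```

I handed the job in at about 34 s: the heat sink is seated over both pegs with both jaws on it, and the anvil is pressed back about 6 mm (roughly 5 N) with the pointer I could read in its green band; the judge's result was not shown.

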